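# Clip the fish carrier's cover into its snap hook

### The job

Put the loose cover squarely on the fish carrier: lower its steel ring over the nose of the snap hook and press gently down through the sprung gate until the gate snaps shut above the ring and the cover is down on the rim. Then lift the cover just until you feel the shut gate hold the ring with a light pull (about 6 N) for a moment, lay it back down flat on the rim and let go. Keep the cover level while its ring is in the hook (it must not be wrenched crooked), press and pull there with well under 20 N, set the cover down softly, and leave the jar, the pack and the ornament where they stand.

Things in the scene. Friction and masses are not known exactly. Their poses are not given: they have to be found in the camera images.
- carrier: open-topped white plastic box, 150 (x) x 120 (y) x 80 mm high, fixed to the table; origin at the centre of its underside, z up. Outside the middle of its +x end a steel snap hook is clamped: a U of 8 mm round bar in the box's x-z plane, open upwards, 48 mm deep below the gate. The leg nearer the box is the nose; the outer leg carries the gate; the clear mouth is 21.5 mm.
- hook_nose (a point): point fixed to the box on the axis of the hook's nose, 97 mm in +x from the box's centre, 116 mm above the table; axes as the carrier's, the outer leg's axis 29.5 mm away in x. The gate's true height is NOT measured: the hook is clamped up to 7 mm higher or lower than this, different each time; find it by feel. The nose's round top is 14 mm above the gate.
- gate (a joint): the hook's sprung gate, a 22.5 x 8 x 4 mm steel bar hinged on the outer leg and reaching level to the nose. 0 rad = shut (goes no higher); up to 1.45 rad as it is pressed down into the hook. A ring pressed on it meets about 2 N rising to about 9 N, passes after some 16 to 22 mm, and the gate springs shut above it.
- cover_grip (a point): centre of the loose cover's handle. The cover is a grey plate 158 (x) x 130 (y) x 4 mm, 0.15 to 0.3 kg, lying handle up; the handle is an upright fin 40 long (x) x 10 thick (y) x 44 mm high on its top. This point is 26 mm above the plate's underside. x points along the fin towards the ring, z up.
- ring_center (a point): centre of the flat steel ring at the middle of the cover's +x end, 52 mm in +x and 23.5 mm below cover_grip (same axes); inner diameter 22, wire 5 mm: 7 mm play all round the nose. With the cover flat on the rim and the ring in the hook it lies 33.5 mm below hook_nose; pulled up against the shut gate it is 4.5 mm below the gate's true height.
- food_jar_mid (a point): centre (half-way up) of a closed jar, 52 mm across, 85 mm high, standing loose; bystander.
- filter_pack_mid (a point): centre of a blue carton 70 x 50 x 110 mm high, standing loose; bystander.
- ornament_mid (a point): centre (half-way up) of a grey stone ornament, 70 mm across, 85 mm high; bystander.

How it is judged (in metres and radians):
On the way, in this order (a step that is already met when the one before it is completed fails the run):
1. the ring is round the nose, below the gate, and the gate has snapped shut above it (x of ring_center in the frame of hook_nose between -0.01 and 0.01 m and y of ring_center in the frame of hook_nose between -0.01 and 0.01 m and z of ring_center in the frame of hook_nose between -0.043 and -0.0145 m and value of joint gate below 0.12 rad), for 0.2 s.
2. the cover is lifted so that its ring pulls up against the shut gate (3 N or more) (x of ring_center in the frame of hook_nose between -0.01 and 0.01 m and y of ring_center in the frame of hook_nose between -0.01 and 0.01 m and z of ring_center in the frame of hook_nose between -0.0135 and 0.006 m and value of joint gate below 0.12 rad and contact force between cover and carrier above 3 N), for 0.3 s.
At the end, for the whole second after the job is handed in: the ring is round the hook's nose (within 10 mm of its axis in x and y, 28.5 to 38.5 mm below hook_nose) with the gate shut (under 0.12 rad) above it; the cover lies flat on the carrier's rim (tilt under 0.06 rad), squarely (within 0.12 rad), at rest and released (x of ring_center in the frame of hook_nose between -0.01 and 0.01 m and y of ring_center in the frame of hook_nose between -0.01 and 0.01 m and z of ring_center in the frame of hook_nose between -0.0385 and -0.0285 m and value of joint gate below 0.12 rad and angle between cover_grip's own z axis and vertical below 0.06 rad and angle between the x axis of cover_grip and the x axis of carrier, either way round below 0.12 rad and x of cover_grip in the frame of carrier below 0.06 m and linear speed of cover below 0.02 m/s); the robot touches nothing.
It fails at once if the cover is pressed down or pulled up in the snap hook (ring_center less than 25 mm below hook_nose) with more than 20 N (contact force between cover and carrier above 20 N and z of ring_center in the frame of hook_nose above -0.025 m).
It fails at once if the cover is tilted by more than 0.08 rad while its ring is in the hook (x of ring_center in the frame of hook_nose between -0.01 and 0.01 m and y of ring_center in the frame of hook_nose between -0.01 and 0.01 m and z of ring_center in the frame of hook_nose below 0.006 m and angle between cover_grip's own z axis and vertical above 0.08 rad).
It fails at once if the cover is slammed or forced down on the carrier with more than 50 N (contact force between cover and carrier above 50 N).
It fails at once if the jar, the carton or the ornament is moved by more than 30 mm (distance of any of food_jar_mid, filter_pack_mid, ornament_mid from where it was at the start of the episode above 0.03 m).
It also fails if it takes over 70 s, if anything falls off the work surface, if the arm or the gripper's body presses on something with over 40 N, if the wrist force passes 120 N, or if a joint passes its speed limit or range.

### The arm

A 7-joint arm with a two-finger parallel gripper is mounted at the origin on the work surface. World frame = base frame: x ahead of the robot, y to its left, z up, the work surface at z = 0. Lengths are in mm, angles in rad, forces in N, time in s.
With the tool pointing down it reaches from about 400 to 875 mm from the base axis. Payload 4.4 kg.
Tool frame: the origin (TCP) lies at the very end of the fingers, on their centre line; the grasp point (between the pads) lies 19 mm behind it; z points along the fingers, y is the direction in which the jaws open and shut (so a half turn about z gives the same grasp; the last joint's range is limited). The gripper opens to 85 mm and grips with 20 to 120 N. Pads are 22 mm wide; open, the fingers measure 114 mm over their backs; the gripper's body (76 mm by 85 mm) begins 54 mm behind the grasp point. The pads swing forward as they close: fully open they stand 13 mm farther back than shut.
Start: joints at [1.086, 0.628, 0.038, 1.517, -0.027, 0.996, -0.02], TCP at [264.36, -593.828, 231.313] pointing down, gripper open.
Joint ranges: [-3.06, 3.06], [-0.37, 2.12], [-1.25, 1.32], [0.18, 2.47], [-1.1, 4.24], [0.23, 1.98], [-2.94, 2.94]. Speed limits (rad/s): [2.57, 2.57, 3.14, 3.14, 3.14, 3.14, 3.14].

### API

Orientations are given as [roll, pitch, yaw] about the fixed x, y, z axes, in that order (R = Rz(yaw) Ry(pitch) Rx(roll)).
In Python, from cell import ctrl gives the robot as it stands.
- The arm moves only by the shell command python3 -m crank 'ROWS' [OPENING]. ROWS is JSON, a list that holds one entry, the list of rows, each a list of 6 numbers: the shift along the tool's x, y, z in units of 30 mm (1.0 is 30 mm), then the turn, a rotation vector about the tool's x, y, z in units of 6 degrees (1.0 is 6 degrees). In form: [[[tx, ty, tz, rx, ry, rz], ...]]. A call has 1 to 12 rows; each row shifts and turns the pose as measured when the row begins, along the tool's axes as they then stand; what a row does not reach is not made up. A row lasts 1/12 s, in which the tool goes at most 41.7 mm and 7.16 degrees, less where a joint would pass 70% of its speed; a pose out of reach is approached as far as the arm can. A call is refused whole if a number of a shift passes 1 or a number of a turn 1, either way. A call with a gripper value outside its range is refused whole. OPENING is the gripper command: -1 is fully open, 1 is shut, values between are in proportion, set as the call begins (- or left out, the last holds). The fingers move at their own pace and stop on an object; the grip force is fixed at half the most. Time passes only in rows, so rows that do not move let the fingers close. It gives the time, the measured TCP pose, the force and the opening at its end, in the units of the state.
- ctrl.read_state(): the state, without advancing time (a new reading comes with each control period).
- ctrl.get_image(name): name is "scene" or "top" or "wrist"; returns a dict with "color" (384x512x3 uint8, red, green, blue), "depth" (384x512 float32, mm along the optical axis (not along the pixel's ray), 0 where there is no reading), "camera_matrix" (3x3 intrinsics, pixels), "R" (3x3) and "t" (3): a world point X has camera coordinates R X + t. Camera axes: x right, y down, z forward; pixel columns grow to the right and rows downward; lengths in mm; the calibration is good to about 2 mm. A picture is of the moment at which its call begins.
- ctrl.finish_job(): hands the job in, once; it reports no verdict.
Trained networks look in a picture, given as the dict that the camera call returned (one of the last four; its "shot" number tells which), for a name from the list of things; names that differ only in an ending like _2 or _b are one class to them, and where a whole thing is asked for, a point or a joint stands for the part that bears it (a point fixed in the world has none). Each returns a list of dicts, best first, with "conf" (0 to 1); they miss things now and then, are a little off and sometimes report something else, mostly with a low value. They report only what shows in the picture. A call takes as long as a camera call.
- ctrl.search_frame(query, picture): "extent" ([centre column, centre row, width, height] in pixels, round what is visible of it).
The state is a dict: "clock": time; "qpos": joint angles; "qd": joint speeds; "tau": joint torques, N m; "eef_pos": TCP position; "tool_rot": TCP orientation; "force": force on the tool from outside, world axes, zero at the start; "torque": the same for the moment, N m; "width": finger opening in mm.
Only numpy, scipy, OpenCV 4.12 (cv2) and the standard library are available. Lean on these libraries where they do the work, as an engineer would, in place of code of your own. Each camera call takes 0.05 s, during which the arm holds its last target. There are 200 camera calls.

## Working session

There is one attempt and no reset: what is moved stays moved. The work goes in short steps, Python scripts to look and compute and a shell command to move; the robot and the scene stay as the last step left them, time stands still between calls to the robot, and variables do not carry over. Pictures are saved under pics/ and viewed, about 8 in all and at most 12, crops included, and the job is handed in when it is done.

```bash
mkdir -p pics; ls
cat > h.py <<'E'
import numpy as np, cv2
from cell import ctrl
def pts(p):
    K=np.array(p["camera_matrix"]);R=np.array(p["R"]);t=np.array(p["t"]);d=p["depth"]
    v,u=np.mgrid[:d.shape[0],:d.shape[1]]
    c=np.stack([(u-K[0,2])/K[0,0]*d,(v-K[1,2])/K[1,1]*d,d],-1)
    return (c-t)@R
def save(p,n): cv2.imwrite("pics/"+n,p["color"][:,:,::-1])
E
python3 - <<'E'
from h import *
s=ctrl.read_state();print({k:np.round(v,3).tolist() for k,v in s.items()})
for n in("scene","top"):
    p=ctrl.get_image(n);save(p,n+"0.png");X=pts(p);np.savez(n+"0.npz",X=X,c=p["color"],K=p["camera_matrix"],R=p["R"],t=p["t"])
    print(n, (-np.array(p["R"]).T@p["t"]).round())
    for q in("carrier","hook_nose","cover_grip","ring_center","food_jar_mid","filter_pack_mid","ornament_mid"):
        for r in ctrl.search_frame(q,p)[:2]:
            e=r["extent"];u,v=int(e[0]),int(e[1]);print(q,round(r["conf"],2),np.round(e),X[min(v,383),min(u,511)].round())
E
cd pics; python3 -c "
import cv2,numpy as np
cv2.imwrite('both.png',cv2.resize(np.vstack([cv2.imread('scene0.png'),cv2.imread('top0.png')]),None,fx=.78,fy=.78))"
```

```text
pics
{'clock': 0.0, 'qpos': [1.086, 0.629, 0.038, 1.518, -0.027, 0.996, -0.02], 'qd': [0.002, 0.001, 0.0, -0.001, 0.0, -0.0, -0.001], 'tau': [0.0, -56.34, 1.226, -19.344, 0.011, 0.01, -0.0], 'eef_pos': [264.101, -593.232, 230.368], 'tool_rot': [-3.14, 0.0, 0.419], 'force': [-0.094, -0.546, -0.199], 'torque': [-0.03, 0.0, 0.037], 'width': 85.379}
scene [ 984. -553.  890.]
carrier 0.62 [216. 205.  74.  77.] [ 502. -175.   12.]
hook_nose 0.88 [217. 206.  73.  70.] [ 505. -170.    9.]
cover_grip 0.91 [293. 134.  64.  38.] [487. 191.   3.]
cover_grip 0.51 [256. 167.  24.  30.] [519. -22.  50.]
ring_center 0.97 [289. 132.  60.  37.] [473. 193.   1.]
ring_center 0.43 [314. 198.  18.  34.] [712. -14.  71.]
food_jar_mid 0.57 [313. 197.  19.  34.] [710. -16.  72.]
filter_pack_mid 0.84 [134. 249.  47.  52.] [ 502. -423.  109.]
ornament_mid 0.85 [257. 168.  22.  32.] [519. -22.  50.]
ornament_mid 0.42 [292. 132.  61.  36.] [481. 198.   3.]
top [ 491. -100.  847.]
carrier 0.6 [303. 198.  57.  95.] [ 556. -190.   10.]
hook_nose 0.58 [304. 196.  54.  99.] [ 559. -190.   10.]
cover_grip 0.82 [144. 231.  71.  82.] [484. 200.   6.]
cover_grip 0.72 [226. 217.  29.  28.] [511. -11.  78.]
ring_center 0.89 [145. 234.  73.  77.] [477. 195.   6.]
food_jar_mid 0.7 [221. 138.  21.  26.] [691.  -1.  85.]
ornament_mid 0.68 [229. 218.  28.  29.] [509. -15.  76.]
ornament_mid 0.65 [303. 197.  63.  99.] [ 559. -187.   14.]
```

View pics/both.png

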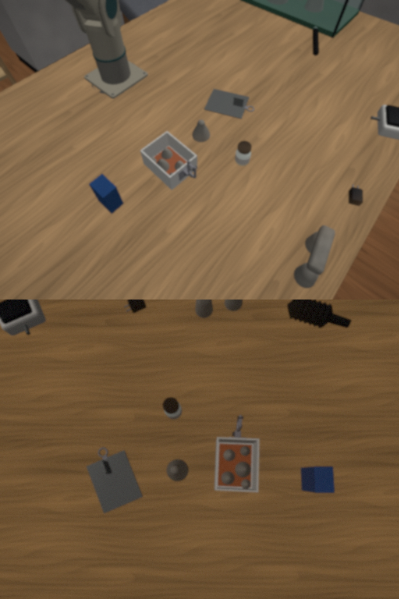

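The scene shows the carrier with its hook towards +x at about (217,206) in the scene view. In the top view the cover is at (144,231), and the ornament at (226,217) stands between the cover and the carrier. The jar is at (221,138). Next I'll fit the poses.

```bash
cat > fit.py <<'E'
from h import *
def rect(P):
    (c,s,a)=cv2.minAreaRect(P.astype(np.float32)); 
    return np.round(c,1),np.round(s,1),round(a,1)
def inbox(X,x0,x1,y0,y1,z0,z1):
    return (X[...,0]>x0)&(X[...,0]<x1)&(X[...,1]>y0)&(X[...,1]<y1)&(X[...,2]>z0)&(X[...,2]<z1)
E
python3 - <<'E'
from fit import *
for n in("scene","top"):
    f=np.load(n+"0.npz");X=f["X"];c=f["c"].astype(int)
    print(n,"table z",np.median(X[inbox(X,550,650,50,150,-20,20)][:,2]))
    m=inbox(X,420,650,-300,-80,74,90);P=X[m];print("rim",rect(P[:,:2]),np.median(P[:,2]),len(P))
    m=inbox(X,600,720,-240,-120,20,140);P=X[m];print("hook",rect(P[:,:2]),P[:,2].max(),len(P)); print(P[np.argsort(-P[:,2])[:6]].round())
    m=inbox(X,380,600,80,300,-10,60)&(np.ptp(c,axis=2)<25);m=cv2.morphologyEx(m.astype(np.uint8),cv2.MORPH_OPEN,np.ones((3,3)))>0;P=X[m];print("cover",rect(P[:,:2]),np.median(P[:,2]),len(P))
    m=inbox(X,380,650,80,300,35,60);P=X[m];print("fin",rect(P[:,:2]),P.mean(0).round(1),len(P))
    for nm,b in dict(jar=(650,750,-60,60,70,95),orn=(450,570,-60,50,40,95),pack=(430,570,-500,-340,100,120)).items():
        P=X[inbox(X,*b)];print(nm,rect(P[:,:2]),P[:,2].max() if len(P) else 0)
t=cv2.imread("pics/top0.png");cv2.imwrite("pics/crop.png",np.hstack([cv2.resize(t[180:290,90:200],(400,400),interpolation=cv2.INTER_CUBIC),cv2.resize(t[140:250,250:360],(400,400),interpolation=cv2.INTER_CUBIC)]))
E
```

```text
scene table z -1.106309491461516
rim (array([ 546.6, -185.9]), array([121.8, 207.2]), 86.4) 78.47596477371496 491
hook (array([ 626. , -189.8]), array([23.1, 50.1]), 85.6) 136.7527033418985 216
[[ 617. -192.  137.]
 [ 619. -190.  135.]
 [ 622. -194.  135.]
 [ 618. -193.  134.]
 [ 622. -190.  134.]
 [ 619. -191.  133.]]
cover (array([483.9, 194.4]), array([165.8, 132.8]), 23.4) 3.297849999155499 1365
fin (array([522.1, 208. ]), array([40.3, 13.8]), 23.1) [523.6 206.   43.3] 64
jar (array([6.96e+02, 3.00e-01]), array([44.5, 45.9]), 4.3) 86.86084338982737
orn (array([514.9, -11.2]), array([41.9, 29.6]), 64.4) 84.30651819536506
pack (array([ 472.9, -410.5]), array([49.9, 71.4]), 88.9) 114.08597813637434
top table z 0.23484169042244094
rim (array([ 546.9, -184.1]), array([120.2, 201.6]), 86.1) 79.66307744739794 621
hook (array([ 625. , -162.7]), array([48.4, 71.1]), 0.8) 137.55836869694056 212
[[ 619. -189.  138.]
 [ 623. -189.  136.]
 [ 621. -191.  136.]
 [ 621. -187.  135.]
 [ 619. -187.  135.]
 [ 619. -191.  135.]]
cover (array([484.5, 195. ]), array([166.9, 130. ]), 22.0) 4.345318628081407 3397
fin (array([523.4, 210.8]), array([39.7, 10.7]), 21.6) [523.7 209.4  45.9] 103
jar (array([695.7,   4. ]), array([45.5, 44.5]), 41.3) 89.62661410230199
orn (array([509.9,  -4.6]), array([41.6, 42.1]), 0.1) 85.75976326270604
pack (array([ 473.4, -407.7]), array([50.8, 68.7]), 89.6) 113.94087056722623
```

View pics/crop.png

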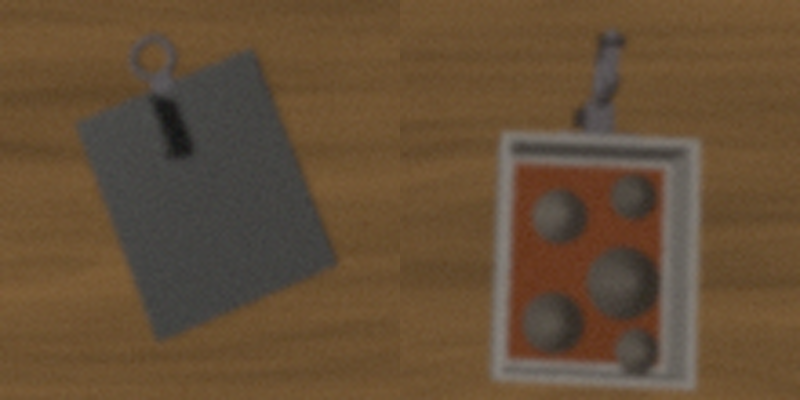

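The left crop shows the ring at (155,58) with the fin beside it, and the right one shows the hook at (603,85). I'll move over the carrier for a closer wrist view.

```bash
python3 -m crank '[[[1,-0.6,-0.3,0,0,0],[1,-0.6,-0.3,0,0,0],[1,-0.6,-0.3,0,0,0],[1,-0.6,0,0,0,0],[1,-0.6,0,0,0,0],[1,-0.6,0,0,0,0],[1,-0.6,0,0,0,0],[1,-0.6,0,0,0,0],[1,-0.6,0,0,0,0],[1,-0.6,0,0,0,0],[1,-0.6,0,0,0,0],[1,-0.6,0,0,0,0]]]' -1
python3 - <<'E'
from fit import *
for n in("scene","top"):
    X=np.load(n+"0.npz")["X"]
    # rim w/o hook
    P=X[inbox(X,420,618,-300,-80,72,86)];
    a=np.radians(-4);u=np.array([np.cos(a),np.sin(a)]);P=P[P[:,:2]@u < (np.array([546,-185])@u)+84]
    print(n,rect(P[:,:2]))
p=ctrl.get_image("wrist");save(p,"w1.png");np.savez("w1.npz",X=pts(p))
print((-np.array(p["R"]).T@p["t"]).round())
X=pts(p);P=X[inbox(X,400,720,-300,-80,40,150)];print(len(P),P.min(0),P.max(0))
print(ctrl.read_state()["eef_pos"])
E
```

```text
clock: 1.8
eef_pos: [510.1, -247.9, 257.9]
tool_rot: [3.133, 0.005, 0.398]
force: [1.1, 0.1, -0.4]
width: 85.4
scene (array([ 530.6, -184.9]), array([121.8, 175.1]), 86.4)
top (array([ 530.7, -183. ]), array([120.2, 169.2]), 86.1)
[ 581. -218.  401.]
6967 [ 443.0818561  -248.9619187    40.01826868] [ 648.95714271 -119.2732681   137.99281952]
[ 516.04800445 -238.7043359   257.8645342 ]
```

View pics/w1.png

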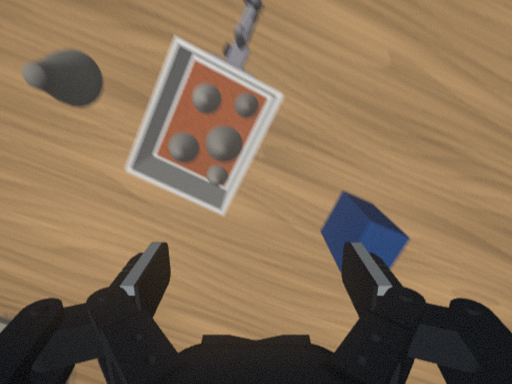

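The wrist view shows the rim corners at about (178,40), (282,96), (223,212) and (128,168), with the hook at (243,35). I'll fit from this frame.

```bash
cat > carr.py <<'E'
from fit import *
def carrier(X,c,name):
    hsv=cv2.cvtColor(c,cv2.COLOR_RGB2HSV)
    m=inbox(X,420,680,-320,-60,74,86)&(hsv[...,1]<50)
    m=cv2.morphologyEx(m.astype(np.uint8),cv2.MORPH_CLOSE,np.ones((3,3)))
    n,l,s,_=cv2.connectedComponentsWithStats(m);k=1+np.argmax(s[1:,4]);P=X[(l==k)]
    P=P[inbox(P,420,680,-320,-60,74,86)]
    a=np.radians(-4)
    for _ in range(4):
        u=np.array([np.cos(a),np.sin(a)]);w=np.array([-u[1],u[0]]);q=P[:,:2]
        x,y=q@u,q@w;yc=(np.percentile(y,.5)+np.percentile(y,99.5))/2
        # sides (long edges) only give yaw
        L=q[(y>np.percentile(y,99.5)-5)];Rr=q[y<np.percentile(y,.5)+5]
        aa=[np.arctan(np.polyfit(z[:,0],z[:,1],1)[0]) for z in (L,Rr)];a=np.mean(aa)
    x0=np.percentile(x,.5); side=np.abs(y-yc)>25; x1=np.percentile(x[side],99.5)
    c0=u*(x0+x1)/2+w*yc
    print(name,"yaw",np.degrees(aa).round(2),"len",round(x1-x0,1),"wid",round(np.ptp(np.percentile(y,[.5,99.5])),1),"centre",c0.round(1),"from back",(u*(x0+75)+w*yc).round(1),"nose",(c0+97*u).round(1),"z",np.median(P[:,2]).round(1))
    H=X[inbox(X,600,690,-230,-150,95,145)]
    hx=(H[:,:2]-c0)@u;hy=(H[:,:2]-c0)@w
    for lo in range(80,140,6):
        k=(hx>lo)&(hx<=lo+6)
        if k.sum():print("  hx",lo,"hy",hy[k].mean().round(1),"zmax",H[k,2].max().round(1),k.sum())
E
python3 - <<'E'
from carr import *
p=ctrl.get_image("wrist");carrier(pts(p),p["color"],"wrist")
for n in("scene","top"):
    f=np.load(n+"0.npz");carrier(f["X"],f["c"],n)
E
```

```text
wrist yaw [-3.95 -3.97] len 149.6 wid 119.9 centre [ 521.6 -184.3] from back [ 521.7 -184.3] nose [ 618.3 -191. ] z 80.4
  hx 92 hy -0.8 zmax 137.7 96
  hx 98 hy -0.4 zmax 137.8 65
  hx 104 hy -0.0 zmax 127.3 69
  hx 110 hy -0.1 zmax 127.0 78
  hx 116 hy 0.0 zmax 127.9 102
  hx 122 hy -0.2 zmax 134.0 172
  hx 128 hy 0.3 zmax 132.4 17
scene yaw [-4.26 -3.82] len 151.3 wid 120.5 centre [ 519.7 -184.6] from back [ 519.1 -184.6] nose [ 616.5 -191.5] z 78.5
  hx 92 hy -3.0 zmax 127.6 7
  hx 98 hy -0.7 zmax 136.8 31
  hx 104 hy -0.1 zmax 124.5 8
  hx 110 hy 0.1 zmax 124.9 9
  hx 116 hy -1.7 zmax 126.0 6
  hx 122 hy -2.0 zmax 131.8 22
  hx 128 hy -0.7 zmax 132.1 19
top yaw [-3.92 -4.11] len 148.3 wid 119.7 centre [ 521.  -182.1] from back [ 521.8 -182.2] nose [ 617.7 -188.9] z 79.7
  hx 92 hy 0.8 zmax 137.6 21
  hx 98 hy 0.3 zmax 136.3 9
  hx 104 hy 0.3 zmax 126.3 9
  hx 110 hy 0.1 zmax 126.4 12
  hx 116 hy 0.7 zmax 126.0 15
  hx 122 hy 1.2 zmax 133.6 25
  hx 128 hy 0.4 zmax 132.6 3
```

```bash
python3 -m crank '[[[0.25,-1,0,0,0,0],[0.25,-1,0,0,0,0],[0.25,-1,0,0,0,0],[0.25,-1,0,0,0,0],[0.25,-1,0,0,0,0],[0.25,-1,0,0,0,0],[0.25,-1,0,0,0,0],[0.25,-1,0,0,0,0],[0.25,-1,0,0,0,0],[0.25,-1,0,0,0,0],[0.25,-1,0,0,0,0],[0,0,0,0,0,0]]]'
cat > fin.py <<'E'
from fit import *
s=ctrl.read_state();e=np.array(s["eef_pos"]);print("tcp",e.round(1),np.round(s["tool_rot"],3))
p=ctrl.get_image("wrist");save(p,"w2.png");X=pts(p)
P=X[inbox(X,440,600,120,290,38,60)];r=cv2.minAreaRect(P[:,:2].astype(np.float32));print("fin",r,P[:,2].max(),len(P))
c=p["color"];hsv=cv2.cvtColor(c,cv2.COLOR_RGB2HSV)
P=X[inbox(X,380,640,80,320,-4,12)&(hsv[...,1]<60)];print("plate",rect(P[:,:2]),np.median(P[:,2]),len(P))
E
python3 fin.py
```

```text
clock: 2.9
eef_pos: [457.8, 103.5, 255.6]
tool_rot: [3.13, -0.005, 0.405]
force: [-0.1, 0.3, -0.1]
width: 85.3
tcp [457.8 103.5 255.6] [ 3.13  -0.005  0.405]
fin ((523.8457641601562, 209.30870056152344), (39.51658248901367, 10.352923393249512), 21.952224731445312) 50.865638028915924 398
plate (array([495.6, 197.7]), array([193.8, 129.9]), 21.9) 4.553845418725602 12491
```

View pics/w2.png

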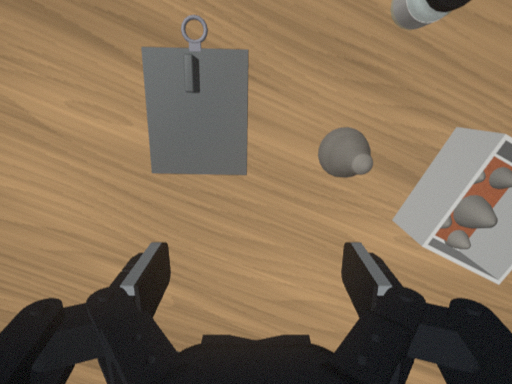

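The wrist view shows the fin at (191,73) and the ring at (194,29), with the ornament clear at (345,152). Next is a helper that turns target poses into rows, then the approach.

```bash
cat > go.py <<'E'
import sys,numpy as np
from scipy.spatial.transform import Rotation as R
from cell import ctrl
s=ctrl.read_state();e=np.array(s["eef_pos"]);x,y,z,yaw=map(float,sys.argv[1:5])
pit=float(sys.argv[5]) if len(sys.argv)>5 else 0
r=R.from_euler("xyz",s["tool_rot"])
d=r.inv().apply(np.array([x,y,z])-e)/30
w=(r.inv()*R.from_euler("xyz",[np.pi,pit,yaw])).as_rotvec(degrees=True)/6
print("t",round(s["clock"],2),"tcp",e.round(1),"rot",np.round(s["tool_rot"],3),"F",np.round(s["force"],1),"M",np.round(s["torque"],2),"w",round(s["width"],1))
print("shift",d.round(2),"turn",w.round(2))
E
python3 go.py 523.8 209.3 110 0.383
```

```text
t 2.95 tcp [458.3 100.4 255.6] rot [ 3.128 -0.004  0.402] F [ 0.3 -0.  -0.5] M [-0.    0.01 -0.01] w 85.3
shift [ 3.41 -2.55  4.84] turn [ 0.13 -0.04  0.19]
```

```bash
python3 -m crank '[[[0.7,-0.5,0.8,0.1,0,0.1],[0.7,-0.5,0.9,0,0,0.1],[0.7,-0.5,0.9,0,0,0],[0.7,-0.5,0.9,0,0,0],[0.6,-0.5,0.9,0,0,0],[0,0,0.4,0,0,0],[0,0,0,0,0,0],[0,0,0,0,0,0]]]'; python3 go.py 523.8 209.3 60 0.383
```

```text
clock: 3.62
eef_pos: [535.8, 201.2, 107.8]
tool_rot: [3.131, -0.012, 0.369]
force: [0.1, -0.4, -0.2]
width: 85.3
t 3.62 tcp [535.8 201.2 107.8] rot [ 3.131 -0.012  0.369] F [ 0.1 -0.4 -0.2] M [-0.    0.01  0.01] w 85.3
shift [-0.3  -0.41  1.59] turn [ 0.1  -0.12 -0.13]
```

```bash
python3 -m crank '[[[-0.15,-0.2,0.5,0.1,-0.1,-0.1],[-0.15,-0.2,0.5,0,0,0],[0,0,0.5,0,0,0],[0,0,0,0,0,0],[0,0,0,0,0,0]]]'; python3 go.py 523.8 209.3 12 0.383
```

```text
clock: 4.03
eef_pos: [525.0, 204.0, 64.3]
tool_rot: [3.141, -0.006, 0.374]
force: [0.6, 0.3, 1.2]
width: 85.6
t 4.03 tcp [525.  204.   64.3] rot [ 3.141 -0.006  0.374] F [0.6 0.3 1.2] M [0.01 0.02 0.01] w 85.6
shift [ 0.02 -0.18  1.74] turn [ 0.01 -0.05 -0.09]
```

```bash
python3 -m crank '[[[0,-0.15,0.4,0,0,-0.1],[0,0,0.4,0,-0.1,0],[0,0,0.4,0,0,0],[0,0,0.3,0,0,0],[0,0,0.1,0,0,0],[0,0,0,0,0,0]]]'; python3 go.py 523.8 209.3 12 0.383
```

```text
clock: 4.53
eef_pos: [525.3, 207.8, 14.2]
tool_rot: [3.141, 0.001, 0.384]
force: [0.6, 0.5, -0.1]
width: 85.4
t 4.53 tcp [525.3 207.8  14.2] rot [3.141e+00 1.000e-03 3.840e-01] F [ 0.6  0.5 -0.1] M [-0.03 -0.02  0.04] w 85.4
shift [-0.03 -0.07  0.07] turn [0.01 0.01 0.01]
```

```bash
python3 -m crank '[[[-0.05,-0.06,0.05,0,0,0],[0,0,0,0,0,0]]]'; python3 go.py 523.8 209.3 12 0.383;  python3 -m crank '[[[0,0,0,0,0,0],[0,0,0,0,0,0],[0,0,0,0,0,0],[0,0,0,0,0,0],[0,0,0,0,0,0],[0,0,0,0,0,0],[0,0,0,0,0,0],[0,0,0,0,0,0]]]' 1;python3 go.py 523.8 209.3 12 0.383
```

```text
clock: 4.7
eef_pos: [522.8, 208.8, 12.0]
tool_rot: [3.14, 0.002, 0.384]
force: [-0.1, -0.5, -0.7]
width: 85.6
t 4.7 tcp [522.8 208.8  12. ] rot [3.14e+00 2.00e-03 3.84e-01] F [-0.1 -0.5 -0.7] M [ 0.01 -0.   -0.  ] w 85.6
shift [ 0.04 -0.    0.  ] turn [0.01 0.02 0.01]
clock: 5.37
eef_pos: [523.9, 209.5, 13.8]
tool_rot: [3.141, -0.001, 0.384]
force: [-0.2, 0.8, -2.4]
width: 9.5
t 5.37 tcp [523.9 209.5  13.8] rot [ 3.141e+00 -1.000e-03  3.840e-01] F [-0.2  0.8 -2.4] M [ 0.05  0.04 -0.03] w 9.5
shift [-0.01  0.01  0.06] turn [ 0.01 -0.01  0.01]
```

```bash
python3 -m crank '[[[0,0,-0.2,0,0,0],[0,0,-0.4,0,0,0],[0,0,-0.6,0,0,0],[0,0,-0.8,0,0,0],[0,0,-0.8,0,0,0],[0,0,-0.8,0,0,0],[0,0,-0.8,0,0,0],[0,0,-0.8,0,0,0],[0,0,-0.8,0,0,0],[0,0,-0.3,0,0,0],[0,0,0,0,0,0],[0,0,0,0,0,0]]]'; python3 go.py 566 -187 200 -0.069
```

```text
clock: 6.37
eef_pos: [520.4, 207.6, 216.6]
tool_rot: [3.14, 0.003, 0.384]
force: [-0.0, 0.5, -2.9]
width: 9.2
t 6.37 tcp [520.4 207.6 216.6] rot [3.14e+00 3.00e-03 3.84e-01] F [-0.   0.5 -2.9] M [ 0.05 -0.05 -0.01] w 9.2
shift [-3.52 12.76  0.59] turn [0.02 0.02 4.33]
```

```bash
python3 -m crank '[[[-0.1,0.4,0,0,0,0],[-0.2,0.7,0,0,0,0],[-0.3,1,0,0,0,0],[-0.3,1,0,0,0,0],[-0.3,1,0,0,0,0],[-0.3,1,0,0,0,0],[-0.3,1,0,0,0,0],[-0.3,1,0,0,0,0],[-0.3,1,0,0,0,0],[-0.3,1,0,0,0,0],[-0.2,0.7,0,0,0,0],[-0.1,0.4,0,0,0,0]]]'; python3 go.py 566 -187 200 -0.069
```

```text
clock: 7.37
eef_pos: [538.2, -131.0, 196.4]
tool_rot: [-3.132, 0.041, 0.391]
force: [0.3, 0.3, -2.3]
width: 9.2
t 7.37 tcp [ 538.2 -131.   196.4] rot [-3.132  0.041  0.391] F [ 0.3  0.3 -2.3] M [ 0.05 -0.12 -0.02] w 9.2
shift [ 0.14  2.08 -0.14] turn [-0.    0.4   4.39]
```

```bash
python3 -m crank '[[[0,0.2,0,0,0,0.5],[0,0,0,0,0,0.6],[0,0,0,0,0,0.7],[0,0,0,0,0,0.7],[0,0,0,0,0,0.7],[0,0,0,0,0,0.6],[0,0,0,0,0,0.3],[0,0,0,0,0,0],[0,0,0,0,0,0]]]'; python3 go.py 566 -187 200 -0.069
```

```text
clock: 8.12
eef_pos: [523.7, -154.2, 179.0]
tool_rot: [3.128, 0.076, -0.08]
force: [-0.7, -0.1, -2.9]
width: 9.1
t 8.12 tcp [ 523.7 -154.2  179. ] rot [ 3.128  0.076 -0.08 ] F [-0.7 -0.1 -2.9] M [ 0.04 -0.2  -0.01] w 9.1
shift [ 1.44  0.99 -0.8 ] turn [ 0.13  0.72 -0.1 ]
```

```bash
python3 -m crank '[[[0.3,0.2,-0.4,0.1,0.4,-0.1],[0.4,0.3,-0.3,0,0.3,0],[0.4,0.3,-0.1,0,0,0],[0.2,0.1,0,0,0,0],[0,0,0,0,0,0],[0,0,0,0,0,0]]]'; python3 go.py 566 -187 185 -0.069
```

```text
clock: 8.62
eef_pos: [560.2, -187.3, 198.7]
tool_rot: [3.139, 0.007, -0.067]
force: [-0.5, 0.4, -3.6]
width: 9.3
t 8.62 tcp [ 560.2 -187.3  198.7] rot [ 3.139  0.007 -0.067] F [-0.5  0.4 -3.6] M [-0.02 -0.12  0.  ] w 9.3
shift [ 0.19 -0.02  0.46] turn [0.02 0.07 0.02]
```

```bash
python3 -m crank '[[[0.15,0,0.15,0,0.05,0],[0.05,0,0,0,0,0],[0,0,0,0,0,0]]]'; python3 go.py 566 -187 170 -0.069
cat > look.py <<'E'
from fit import *
import sys
s=ctrl.read_state();e=np.array(s["eef_pos"])
im=[]
for n in("wrist","top","scene"):
    p=ctrl.get_image(n);X=pts(p);K=np.array(p["camera_matrix"])
    N=np.array([618,-190.5,137.5]);q=K@(np.array(p["R"])@N+p["t"]);u,v=q[:2]/q[2];h=70
    c=np.pad(p["color"],((h,h),(h,h),(0,0)));u0,v0=int(u),int(v)
    if -h<u0<512+h and -h<v0<384+h: im.append(cv2.resize(c[max(v0,0):v0+2*h,max(u0,0):u0+2*h,::-1],(260,260),interpolation=cv2.INTER_CUBIC))
    # plate tilt from plate top plane
    B=X[inbox(X,440,660,-280,-90,e[2]-26,e[2]-2)]
    hsv=cv2.cvtColor(p["color"],cv2.COLOR_RGB2HSV)
    if len(B)>300:
        for _ in range(3):
            A=np.c_[B[:,:2],np.ones(len(B))];k=np.linalg.lstsq(A,B[:,2],rcond=None)[0];r=B[:,2]-A@k;B=B[np.abs(r)<max(2,1.5*r.std())]
        print(n,"plane slopes",k[:2].round(4),"z at grip",round(k@[566,-187,1],1),len(B))
    # ring: thin metal around expected
    P=X[inbox(X,e[0]+38,e[0]+70,e[1]-25,e[1]+20,e[2]-18,e[2]-4)]
    if len(P)>10: print(n,"ring",rect(P[:,:2]),P[:,2].mean().round(1),len(P))
cv2.imwrite("pics/"+sys.argv[1],np.hstack(im))
E
python3 look.py l1.png
```

```text
clock: 8.87
eef_pos: [565.3, -186.6, 192.7]
tool_rot: [3.14, 0.004, -0.066]
force: [-0.8, 0.9, -3.0]
width: 9.4
t 8.87 tcp [ 565.3 -186.6  192.7] rot [ 3.14   0.004 -0.066] F [-0.8  0.9 -3. ] M [-0.04 -0.13 -0.04] w 9.4
shift [0.03 0.01 0.76] turn [0.01 0.04 0.03]
wrist plane slopes [-0.0008 -0.0006] z at grip 183.5 20128
wrist ring (array([ 618.3, -191.3]), array([31.6, 29.8]), 89.8) 183.8 1524
top plane slopes [-0.0055 -0.0042] z at grip 182.7 1127
scene plane slopes [-0.0032 -0.0008] z at grip 182.1 1667
scene ring (array([ 616.6, -191.2]), array([29.4, 29.2]), 32.7) 182.4 67
```

View pics/l1.png

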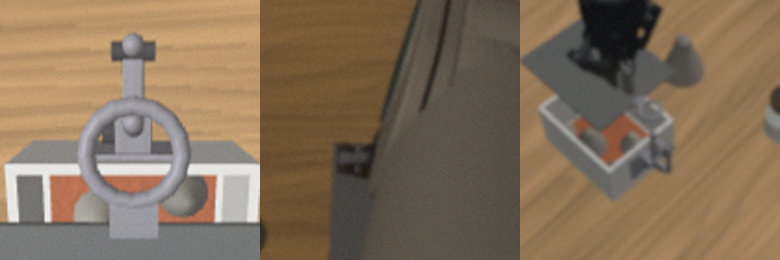

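The cover hangs level, and in the wrist view the ring (134,150) already surrounds the nose tip (134,125). I'll measure the ring and nose in that one camera.

```bash
cat > rel.py <<'E'
from fit import *
from scipy.optimize import least_squares
def rel():
    s=ctrl.read_state();e=np.array(s["eef_pos"]);p=ctrl.get_image("wrist");X=pts(p)
    P=X[inbox(X,598,640,-215,-165,e[2]-17,e[2]-3)]
    a=-0.069;u=np.array([np.cos(a),np.sin(a)]);q=P[:,:2]
    q=q[(q-e[:2])@u>45]   # leave the tongue out
    f=least_squares(lambda c:np.hypot(*(q-c).T)-13.5,e[:2]+52*u,loss="soft_l1",f_scale=1)
    H=X[inbox(X,600,655,-210,-170,130,142)];H=H[(H[:,:2]-[618,-190.5])@u<12];H=H[H[:,2]>H[:,2].max()-4] if len(H) else H
    print("tcp",e.round(1),"ring",f.x.round(1),"rms",np.sqrt(np.mean(f.fun**2)).round(2),"ring-tcp",(f.x-e[:2]).round(1))
    if len(H)>5: d=f.x-H[:,:2].mean(0);print("nose",H[:,:2].mean(0).round(1),"ztop",H[:,2].max().round(1),len(H),"ring-nose along x",round(d@u,1),"y",round(d@[-u[1],u[0]],1))
rel()
E
python3 rel.py; python3 go.py 565.5 -187 155 -0.069
```

```text
tcp [ 565.1 -186.6  192.9] ring [ 617.3 -191.4] rms 1.44 ring-tcp [52.2 -4.8]
nose [ 620.8 -191.2] ztop 138.1 79 ring-nose along x -3.5 y -0.4
t 9.07 tcp [ 565.2 -186.8  193. ] rot [ 3.14   0.004 -0.066] F [ 0.3 -0.4 -1.9] M [-0.01 -0.14  0.  ] w 9.3
shift [0.02 0.   1.27] turn [0.01 0.04 0.03]
```

```bash
python3 -m crank '[[[0.05,0,0.2,0,0.05,0],[0,0,0.4,0,0,0],[0,0,0.4,0,0,0],[0,0,0.1,0,0,0],[0,0,0,0,0,0],[0,0,0,0,0,0]]]'; python3 rel.py; python3 go.py 566.8 -187 145 -0.069
```

```text
clock: 9.57
eef_pos: [567.4, -186.6, 158.8]
tool_rot: [3.14, -0.004, -0.065]
force: [-0.7, 0.1, -2.1]
width: 9.5
tcp [ 567.4 -186.6  158.8] ring [ 619.7 -191.3] rms 1.44 ring-tcp [52.3 -4.7]
nose [ 621.5 -191.4] ztop 138.2 133 ring-nose along x -1.8 y -0.0
t 9.62 tcp [ 567.5 -186.6  159. ] rot [ 3.14  -0.004 -0.065] F [ 0.1  0.9 -3.1] M [-0.03 -0.03 -0.01] w 9.2
shift [-0.02  0.01  0.47] turn [ 0.02 -0.04  0.04]
```

```bash
python3 -m crank '[[[0,0,0.15,0,0,0],[0,0,0.2,0,0,0],[0,0,0.15,0,0,0],[0,0,0,0,0,0]]]'; python3 go.py 567.5 -187 138 -0.069;  python3 -m crank '[[[0,0,0.1,0,0,0],[0,0,0.1,0,0,0]]]'; python3 go.py 567.5 -187 138 -0.069
```

```text
clock: 9.95
eef_pos: [568.8, -187.1, 144.3]
tool_rot: [3.139, -0.008, -0.065]
force: [-0.1, -0.4, -2.2]
width: 9.3
t 9.95 tcp [ 568.8 -187.1  144.3] rot [ 3.139 -0.008 -0.065] F [-0.1 -0.4 -2.2] M [ 0.03 -0.09 -0.07] w 9.3
shift [-0.04  0.    0.21] turn [ 0.02 -0.08  0.03]
clock: 10.12
eef_pos: [569.2, -187.2, 138.2]
tool_rot: [3.139, -0.009, -0.065]
force: [0.5, 0.4, -2.6]
width: 8.9
t 10.12 tcp [ 569.2 -187.2  138.2] rot [ 3.139 -0.009 -0.065] F [ 0.5  0.4 -2.6] M [-0.   -0.07  0.07] w 8.9
shift [-0.06 -0.    0.01] turn [ 0.03 -0.08  0.03]
```

```bash
python3 -m crank '[[[-0.06,0,0.1,0,-0.08,0],[0,0,0.1,0,0,0]]]'; python3 go.py 567.5 -187 128 -0.069;  python3 -m crank '[[[-0.02,0,0.1,0,0,0],[0,0,0.1,0,0,0]]]'; python3 go.py 567.5 -187 128 -0.069
```

```text
clock: 10.28
eef_pos: [568.7, -187.4, 132.6]
tool_rot: [3.138, -0.003, -0.065]
force: [-1.1, 1.2, 2.4]
width: 9.0
t 10.28 tcp [ 568.7 -187.4  132.6] rot [ 3.138e+00 -3.000e-03 -6.500e-02] F [-1.1  1.2  2.4] M [ 0.12 -0.07 -0.  ] w 9.0
shift [-0.04 -0.01  0.15] turn [ 0.03 -0.03  0.03]
clock: 10.45
eef_pos: [569.5, -187.6, 127.6]
tool_rot: [3.138, -0.006, -0.065]
force: [-3.0, 0.4, 5.0]
width: 9.3
t 10.45 tcp [ 569.5 -187.6  127.6] rot [ 3.138 -0.006 -0.065] F [-3.   0.4  5. ] M [ 0.09 -0.08  0.05] w 9.3
shift [-0.07 -0.02 -0.01] turn [ 0.04 -0.06  0.04]
```

```bash
python3 -m crank '[[[-0.07,0,0.08,0.03,-0.06,0],[-0.02,0,0.08,0,0,0]]]'; python3 look.py l2.png;python3 go.py 567.5 -187 120 -0.069
```

```text
clock: 10.62
eef_pos: [567.1, -187.7, 123.2]
tool_rot: [3.141, -0.001, -0.065]
force: [-1.4, 0.2, 4.0]
width: 9.4
wrist plane slopes [ 0.009  -0.0004] z at grip 114.0 20260
wrist ring (array([ 619.4, -192.4]), array([31.5, 31.2]), 48.8) 114.7 1623
top plane slopes [ 0.0053 -0.0033] z at grip 112.9 870
scene plane slopes [0.0022 0.0022] z at grip 112.1 1460
scene ring (array([ 617.6, -193.7]), array([28.9, 28.8]), 41.7) 112.2 69
t 10.77 tcp [ 566.2 -187.6  122.7] rot [ 3.141e+00  1.000e-03 -6.500e-02] F [-2.3 -0.   1.2] M [-0.    0.21 -0.03] w 9.6
shift [ 0.04 -0.02  0.09] turn [0.01 0.01 0.03]
```

```bash
python3 -m crank '[[[0.03,0,0.08,0,0,0],[0,0,0.08,0,0,0]]]'; python3 go.py 567.5 -187 112 -0.069; python3 -m crank '[[[0,0,0.08,0,0,0],[0,0,0.08,0,0,0]]]'; python3 go.py 567.5 -187 112 -0.069
```

```text
clock: 10.93
eef_pos: [566.5, -187.8, 117.6]
tool_rot: [3.141, 0.002, -0.066]
force: [-2.0, -0.0, 1.8]
width: 9.0
t 10.93 tcp [ 566.5 -187.8  117.6] rot [ 3.141e+00  2.000e-03 -6.600e-02] F [-2.  -0.   1.8] M [ 0.03  0.14 -0.  ] w 9.0
shift [ 0.03 -0.03  0.19] turn [0.01 0.02 0.03]
clock: 11.1
eef_pos: [565.5, -187.4, 111.2]
tool_rot: [3.141, 0.004, -0.066]
force: [-0.1, 0.8, -2.1]
width: 9.3
t 11.1 tcp [ 565.5 -187.4  111.2] rot [ 3.141  0.004 -0.066] F [-0.1  0.8 -2.1] M [ 0.04 -0.17 -0.04] w 9.3
shift [ 0.07 -0.02 -0.03] turn [0.   0.04 0.03]
```

Force dropped back to the cover's weight, so the ring is through the gate. Next, down to the rim.

```bash
python3 -m crank '[[[0.05,0,0.1,0,0.04,0],[0,0,0.15,0,0,0],[0,0,0.1,0,0,0],[0,0,0.05,0,0,0]]]'; python3 go.py 567 -187 94 -0.069; python3 -m crank '[[[0,0,0.06,0,0,0],[0,0,0.04,0,0,0]]]'; python3 go.py 567 -187 94 -0.069
```

```text
clock: 11.43
eef_pos: [567.2, -186.8, 95.9]
tool_rot: [-3.141, 0.001, -0.065]
force: [-0.4, -0.6, -2.0]
width: 9.3
t 11.43 tcp [ 567.2 -186.8   95.9] rot [-3.141e+00  1.000e-03 -6.500e-02] F [-0.4 -0.6 -2. ] M [ 0.01 -0.15 -0.  ] w 9.3
shift [-0.01  0.01  0.06] turn [-0.01  0.01  0.04]
clock: 11.6
eef_pos: [567.2, -186.7, 93.7]
tool_rot: [-3.141, 0.002, -0.065]
force: [-7.3, 1.7, 21.5]
width: 9.7
t 11.6 tcp [ 567.2 -186.7   93.7] rot [-3.141e+00  2.000e-03 -6.500e-02] F [-7.3  1.7 21.5] M [0.37 1.16 0.05] w 9.7
shift [-0.    0.01 -0.01] turn [-0.01  0.01  0.04]
```

Down on the rim. Next, a gentle lift to find the gate.

```bash
python3 -m crank '[[[0,0,-0.05,0,0,0],[0,0,-0.15,0,0,0],[0,0,-0.2,0,0,0],[0,0,-0.2,0,0,0],[0,0,-0.15,0,0,0],[0,0,-0.05,0,0,0],[0,0,0,0,0,0]]]'; python3 go.py 567 -187 122 -0.069
```

```text
clock: 12.18
eef_pos: [568.1, -186.9, 120.9]
tool_rot: [-3.141, -0.001, -0.065]
force: [0.1, -0.5, -2.7]
width: 9.1
t 12.18 tcp [ 568.1 -186.9  120.9] rot [-3.141e+00 -1.000e-03 -6.500e-02] F [ 0.1 -0.5 -2.7] M [-0.02 -0.1  -0.02] w 9.1
shift [-0.04  0.01 -0.04] turn [-0.   -0.01  0.04]
```

```bash
python3 rel.py; for i in 1; do python3 -m crank '[[[0,0,-0.04,0,0,0],[0,0,-0.04,0,0,0]]]'; done; python3 go.py 567 -187 130 -0.069
```

```text
tcp [ 568.1 -186.9  120.9] ring [ 620.6 -191.6] rms 1.55 ring-tcp [52.5 -4.7]
nose [ 621.5 -191.4] ztop 138.1 229 ring-nose along x -0.9 y -0.3
clock: 12.4
eef_pos: [567.7, -186.8, 122.9]
tool_rot: [-3.141, 0.0, -0.065]
force: [-0.7, -0.3, -2.6]
width: 9.0
t 12.4 tcp [ 567.7 -186.8  122.9] rot [-3.141  0.    -0.065] F [-0.7 -0.3 -2.6] M [ 0.02 -0.08  0.01] w 9.0
shift [-0.02  0.01 -0.24] turn [-0.01  0.    0.04]
```

```bash
python3 -m crank '[[[0,0,-0.04,0,0,0],[0,0,-0.04,0,0,0]]]'; python3 -m crank '[[[0,0,-0.03,0,0,0]]]';  python3 -m crank '[[[0,0,-0.03,0,0,0]]]'; python3 go.py 567 -187 130 -0.069
```

```text
clock: 12.57
eef_pos: [567.4, -186.7, 125.1]
tool_rot: [-3.141, 0.001, -0.065]
force: [0.1, -0.5, -2.9]
width: 9.4
clock: 12.65
eef_pos: [567.3, -186.6, 126.0]
tool_rot: [-3.141, 0.001, -0.065]
force: [0.8, -0.6, -3.0]
width: 9.0
clock: 12.73
eef_pos: [567.2, -186.6, 126.8]
tool_rot: [-3.141, 0.001, -0.065]
force: [0.8, 0.4, -2.7]
width: 9.4
t 12.73 tcp [ 567.2 -186.6  126.8] rot [-3.141e+00  1.000e-03 -6.500e-02] F [ 0.8  0.4 -2.7] M [-0.03 -0.12 -0.01] w 9.4
shift [-0.01  0.01 -0.11] turn [-0.01  0.01  0.04]
```

```bash
for i in 1; do python3 -m crank '[[[0,0,-0.03,0,0,0]]]'; python3 -m crank '[[[0,0,-0.03,0,0,0]]]'; done; python3 go.py 567 -187 130 -0.069
```

```text
clock: 12.82
eef_pos: [567.2, -186.6, 127.8]
tool_rot: [-3.141, 0.002, -0.065]
force: [-0.3, 0.3, -3.0]
width: 9.6
clock: 12.9
eef_pos: [567.2, -186.6, 128.7]
tool_rot: [-3.141, 0.002, -0.065]
force: [-0.5, 0.2, -1.4]
width: 9.3
t 12.9 tcp [ 567.2 -186.6  128.7] rot [-3.141e+00  2.000e-03 -6.500e-02] F [-0.5  0.2 -1.4] M [ 0.04 -0.12  0.  ] w 9.3
shift [-0.    0.01 -0.04] turn [-0.01  0.02  0.04]
```

```bash
python3 -m crank '[[[0,0,-0.02,0,0,0]]]'; python3 -m crank '[[[0,0,-0.02,0,0,0]]]'; python3 go.py 567 -187 130 -0.069
```

```text
clock: 12.98
eef_pos: [567.2, -186.6, 129.4]
tool_rot: [-3.141, 0.002, -0.065]
force: [-1.0, 0.7, -3.0]
width: 9.1
clock: 13.07
eef_pos: [567.2, -186.5, 129.9]
tool_rot: [-3.14, 0.002, -0.065]
force: [1.7, 0.1, -7.7]
width: 9.1
t 13.07 tcp [ 567.2 -186.5  129.9] rot [-3.14e+00  2.00e-03 -6.50e-02] F [ 1.7  0.1 -7.7] M [-0.06 -0.23 -0.06] w 9.1
shift [-0.01  0.02 -0.  ] turn [-0.01  0.02  0.04]
```

Gate found at TCP 129.9, pull about 5 N. I'll hold it gently.

```bash
for i in 1; do python3 -m crank '[[[0,0,-0.01,0,0,0]]]'; python3 -m crank '[[[0,0,-0.01,0,0,0]]]'; done; python3 go.py 567 -187 130 -0.069
```

```text
clock: 13.15
eef_pos: [567.2, -186.6, 129.8]
tool_rot: [-3.141, 0.002, -0.065]
force: [2.8, -0.2, -7.4]
width: 8.9
clock: 13.23
eef_pos: [567.2, -186.6, 129.8]
tool_rot: [-3.141, 0.002, -0.065]
force: [1.4, -0.7, -6.7]
width: 9.2
t 13.23 tcp [ 567.2 -186.6  129.8] rot [-3.141e+00  2.000e-03 -6.500e-02] F [ 1.4 -0.7 -6.7] M [-0.11 -0.24 -0.02] w 9.2
shift [-0.    0.01 -0.01] turn [-0.01  0.02  0.04]
```

```bash
python3 -m crank '[[[0,0,-0.014,0,0,0],[0,0,-0.014,0,0,0]]]'; python3 -m crank '[[[0,0,-0.014,0,0,0],[0,0,-0.014,0,0,0],[0,0,-0.014,0,0,0]]]'; python3 go.py 567 -187 130 -0.069
```

```text
clock: 13.4
eef_pos: [567.2, -186.6, 129.9]
tool_rot: [-3.141, 0.002, -0.065]
force: [2.2, -1.7, -8.0]
width: 9.0
clock: 13.65
eef_pos: [567.2, -186.5, 130.2]
tool_rot: [-3.141, 0.003, -0.065]
force: [4.1, -0.2, -11.3]
width: 9.0
t 13.65 tcp [ 567.2 -186.5  130.2] rot [-3.141e+00  3.000e-03 -6.500e-02] F [  4.1  -0.2 -11.3] M [-0.16 -0.4  -0.05] w 9.0
shift [-0.01  0.02  0.01] turn [-0.01  0.03  0.04]
```

```bash
python3 -m crank '[[[0,0,-0.008,0,0,0],[0,0,-0.008,0,0,0]]]'; python3 -m crank '[[[0,0,-0.01,0,0,0],[0,0,-0.01,0,0,0],[0,0,-0.01,0,0,0]]]'; python3 look.py l3.png; python3 go.py 567 -187 130 -0.069
```

```text
clock: 13.82
eef_pos: [567.2, -186.5, 130.2]
tool_rot: [-3.14, 0.003, -0.065]
force: [3.6, -1.5, -10.9]
width: 9.3
clock: 14.07
eef_pos: [567.2, -186.5, 130.5]
tool_rot: [-3.14, 0.004, -0.065]
force: [3.7, -1.7, -12.8]
width: 9.0
wrist plane slopes [-0.0059  0.0016] z at grip 121.2 19669
wrist ring (array([ 619. , -191.4]), array([31.6, 31.5]), 38.4) 122.1 1786
top plane slopes [-0.0093  0.0065] z at grip 120.3 874
scene plane slopes [-0.0092  0.0007] z at grip 119.9 1463
scene ring (array([ 618.1, -192.4]), array([30.6, 28.5]), 29.1) 120.7 80
t 14.22 tcp [ 567.2 -186.5  130.5] rot [-3.14   0.004 -0.065] F [  4.3  -1.5 -13.3] M [-0.19 -0.48 -0.12] w 8.8
shift [-0.    0.02  0.02] turn [-0.01  0.04  0.04]
```

View pics/l3.png

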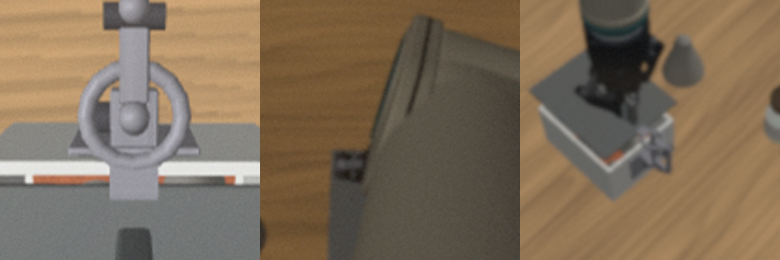

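The wrist crop shows the shut gate bar lying over the ring at (134,75), with the nose inside the ring at (134,118). The cover is level and has been held for about a second. Now I'll lay it down.

```bash
python3 -m crank '[[[0,0,0.05,0,0.04,0],[0,0,0.15,0,0,0],[0,0,0.25,0,0,0],[0,0,0.25,0,0,0],[0,0,0.2,0,0,0],[0,0,0.1,0,0,0],[0,0,0.05,0,0,0]]]'; python3 go.py 567 -187 95 -0.069
```

```text
clock: 14.8
eef_pos: [567.1, -186.6, 99.8]
tool_rot: [-3.14, -0.003, -0.065]
force: [-0.2, -0.9, -2.8]
width: 9.2
t 14.8 tcp [ 567.1 -186.6   99.8] rot [-3.14e+00 -3.00e-03 -6.50e-02] F [-0.2 -0.9 -2.8] M [-0.02 -0.06 -0.02] w 9.2
shift [-0.    0.01  0.16] turn [-0.01 -0.03  0.04]
```

```bash
python3 -m crank '[[[0,0,0.05,0,-0.02,0],[0,0,0.05,0,0,0],[0,0,0.03,0,0,0]]]'; python3 -m crank '[[[0,0,0.03,0,0,0]]]';python3 -m crank '[[[0,0,0.02,0,0,0]]]'; python3 go.py 567 -187 94 -0.069
```

```text
clock: 15.05
eef_pos: [566.9, -186.5, 95.1]
tool_rot: [-3.14, 0.0, -0.065]
force: [-0.2, -0.0, -1.4]
width: 9.0
clock: 15.13
eef_pos: [567.1, -186.6, 94.2]
tool_rot: [-3.14, 0.0, -0.065]
force: [-0.4, -0.2, -3.5]
width: 9.3
clock: 15.22
eef_pos: [567.1, -186.5, 93.8]
tool_rot: [-3.14, 0.0, -0.065]
force: [-3.0, 1.0, 4.3]
width: 9.4
t 15.22 tcp [ 567.1 -186.5   93.8] rot [-3.14   0.    -0.065] F [-3.   1.   4.3] M [ 0.03  0.35 -0.  ] w 9.4
shift [-0.    0.02 -0.01] turn [-0.01  0.    0.04]
```

Touching softly at +4 N. I'll open, then retreat straight up.

```bash
python3 -m crank '[[[0,0,0,0,0,0],[0,0,0,0,0,0],[0,0,0,0,0,0],[0,0,0,0,0,0],[0,0,0,0,0,0],[0,0,0,0,0,0],[0,0,0,0,0,0],[0,0,0,0,0,0]]]' -1; python3 -m crank '[[[0,0,-0.2,0,0,0],[0,0,-0.4,0,0,0],[0,0,-0.7,0,0,0],[0,0,-0.9,0,0,0],[0,0,-0.9,0,0,0],[0,0,-0.9,0,0,0],[0,0,-0.4,0,0,0],[0,0,0,0,0,0],[0,0,0,0,0,0]]]'
cat > chk.py <<'E'
from fit import *
s=ctrl.read_state();print("tcp",np.round(s["eef_pos"],1),"F",np.round(s["force"],1))
a=-0.069;u=np.array([np.cos(a),np.sin(a)])
im=[]
for n in("wrist","scene","top"):
    p=ctrl.get_image(n);X=pts(p);hsv=cv2.cvtColor(p["color"],cv2.COLOR_RGB2HSV)
    m=inbox(X,420,660,-290,-90,76,92)&(hsv[...,1]<70);B=X[m]
    if len(B)>200:
        for _ in range(3):
            A=np.c_[B[:,:2],np.ones(len(B))];k=np.linalg.lstsq(A,B[:,2],rcond=None)[0];r=B[:,2]-A@k;B=B[np.abs(r)<2.5]
        print(n,"slopes",k[:2].round(4),"plate z",round(k@[560,-187,1],1),len(B))
    P=X[inbox(X,520,600,-220,-150,105,135)]
    if len(P)>20: print(n,"fin",rect(P[:,:2]),P[:,2].max())
    for nm,b in dict(jar=(650,750,-60,60,70,95),orn=(450,570,-60,50,40,95),pack=(430,570,-500,-340,100,120)).items():
        P=X[inbox(X,*b)]
        if len(P)>30:print(n,nm,rect(P[:,:2]))
    if n!="top":im.append(p["color"][...,::-1])
im[1]=cv2.resize(im[1][130:274,140:332],(512,384),interpolation=cv2.INTER_CUBIC)
cv2.imwrite("pics/end.png",cv2.resize(np.hstack(im),(800,300)))
E
python3 chk.py
```

```text
clock: 15.88
eef_pos: [569.0, -187.3, 96.0]
tool_rot: [-3.141, -0.005, -0.065]
force: [0.6, -0.0, 0.6]
width: 85.0
clock: 16.63
eef_pos: [568.1, -187.3, 240.4]
tool_rot: [3.141, -0.007, -0.065]
force: [-0.7, -0.3, -1.1]
width: 85.1
tcp [ 568.1 -187.3  240.4] F [-0.7 -0.3 -1.1]
wrist slopes [0.0008 0.0005] plate z 84.6 16069
wrist fin (array([ 567.7, -187.7]), array([10. , 39.8]), 86.2) 130.40970293118357
wrist jar (array([696.6,   1.3]), array([45.8, 47.2]), 6.6)
wrist orn (array([515. , -11.8]), array([43.7, 33. ]), 39.9)
wrist pack (array([ 474.9, -410.2]), array([51.6, 71. ]), 88.4)
scene slopes [ 0.0007 -0.0012] plate z 83.2 2109
scene fin (array([ 566.8, -188.6]), array([10.9, 39.7]), 85.3) 130.27920036149956
scene jar (array([695.5,   0. ]), array([44.8, 44.6]), 41.1)
scene orn (array([513.2, -11.6]), array([40.4, 31.8]), 39.2)
scene pack (array([ 473.5, -410.6]), array([49.6, 71. ]), 88.6)
top slopes [0.0002 0.002 ] plate z 83.9 1546
top jar (array([695.8,   3.9]), array([45. , 44.7]), 44.1)
top orn (array([510.6,  -4.6]), array([42.7, 42.2]), 70.0)
```

View pics/end.png

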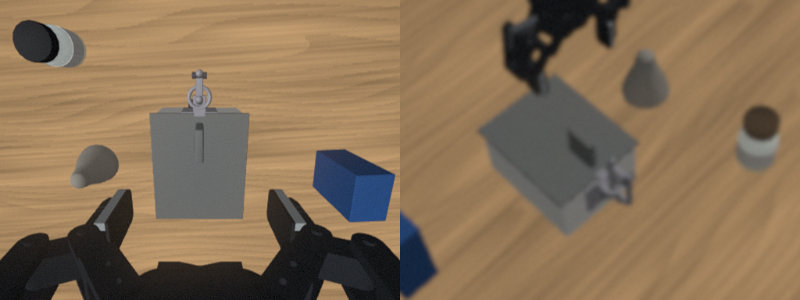

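The final view shows the cover flat and square on the carrier at (200,165). The ring is round the nose at (200,97) under the gate, and the gripper is clear.

```bash
python3 -c "
from cell import ctrl
print(ctrl.finish_job())"
```

```text
the job is handed in; nothing more can be done
None
```

The cover is on the carrier with its ring under the shut gate, and I handed the job in after about 17 s of robot time; no verdict is reported.

- **Pressing through:** I lowered the ring over the nose, and the gate gave way at about 8 N at most. The force then fell back to the cover's weight, and the first touch-down on the rim was about 24 N (limit 50 N).
- **Lifting against the gate:** It held the ring with the tool at about 130 mm, which puts the gate about 7 mm above nominal. The pull was held for about 1.1 s. It started at 4–5 N but rose to about 10 N, more than the light 6 N asked for, though well under 20 N.
- **Laying down:** I set the cover back on the rim at about 7 N, let go, and lifted the gripper clear to 240 mm.
- **Last checks:**
  - The plate top is at 83–85 mm, tilt is 0.002 rad or less, and yaw is within about 0.015 rad of the carrier.
  - The ring is about 1–2 mm off the nose axis. The two nose estimates differed by about 3 mm in x, and I aimed between them.
  - The jar and ornament moved less than 2 mm between like views in the scene and top cameras. The pack was also unmoved in the scene view; in the last top view it wasn't found.
- **Gate angle:** I could only judge it from the pictures and the force, not measure it.

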